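# Step the pantry tally up to six

### The arm

A 7-joint arm with a two-finger parallel gripper is mounted at the origin on the work surface. World frame = base frame: x ahead of the robot, y to its left, z up, the work surface at z = 0. Lengths are in mm, angles in rad, forces in N, time in s.
With the tool pointing down it reaches from about 350 to 900 mm from the base axis. Payload 7.2 kg.
Tool frame: the origin (TCP) lies midway between the tips of the shut fingers; the grasp point (between the pads) lies 19 mm behind it; z points along the fingers, y is the line along which they close (so a half turn about z gives the same grasp; the last joint's range is limited). The gripper opens to 88 mm and grips with 3 to 60 N. Pads are 20 mm wide; open, the fingers measure 115 mm over their backs; the gripper's body (75 mm by 178 mm) begins 61 mm behind the grasp point.
Start: joints at [-1.229, 0.411, -0.013, 1.596, 0.006, 1.134, -0.082], TCP at [249.026, 573.251, 191.953] pointing down, gripper open.
Joint ranges: [-2.95, 2.95], [-0.29, 1.99], [-1.47, 1.44], [0.14, 2.54], [-1.03, 4.17], [0.13, 1.85], [-2.86, 2.86]. Speed limits (rad/s): [2.39, 2.39, 3.01, 3.01, 3.14, 3.14, 3.14].

### API

Orientations are given as a 3x3 rotation matrix whose columns are the frame's x, y, z axes.
In Python, from station import * gives the robot as it stands. The module is installed in compiled form; this text tells all that it offers.
- The arm moves only by the tool arm_command, never from a script. Its argument "targets" is a list of rows, each a list of 6 numbers: the shift along the tool's x, y, z in m, then the turn, a rotation vector about the tool's x, y, z in degrees. A call has 1 to 12 rows; each row shifts and turns the commanded pose from where the row before left it, along the tool's axes as they then stand; what a row does not reach is not made up. A row lasts 1/12 s, in which the tool goes at most 41.7 mm and 7.16 degrees, less where a joint would pass 70% of its speed; a pose out of reach is approached as far as the arm can. A call is refused whole if a number of a shift passes 0.0417 or a number of a turn 7.16, either way. A call with a gripper value outside its range is refused whole. "hand" is the opening, from -1 (shut) to 1 (fully open), set as the call begins (left out, the last holds). The fingers move at their own pace and stop on an object; the grip force is fixed at half the most. Time passes only in rows, so rows that do not move let the fingers close. It gives the time, the measured TCP pose, the force, the opening and the grip force at its end, in the units of the state.
- observe(): the state, without advancing time (a new reading comes with each control period).
- grab_frame(name): name is "scene" or "top" or "wrist"; returns a dict with "img" (400x640x3 uint8, red, green, blue), "range_z" (400x640 float32, mm along the optical axis (not along the pixel's ray), 0 where there is no reading), "fx", "fy", "cx", "cy" (pixels), "R" (3x3) and "t" (3): a world point X has camera coordinates R X + t. Camera axes: x right, y down, z forward; pixel columns grow to the right and rows downward; lengths in mm; the calibration is good to about 2 mm. A picture is of the moment at which its call begins.
- close_job(): hands the job in; it is judged then, once.
The state is a dict: "t": time; "qpos": joint angles; "qd": joint speeds; "tau": joint torques, N m; "eef_pos": TCP position; "orientation": TCP orientation; "ft_force": force on the tool from outside, world axes, zero at the start; "torque": the same for the moment, N m; "opening": finger opening in mm; "finger_force": force on a finger pad.
Only numpy, scipy, OpenCV 4.12 (cv2) and the standard library are available. Lean on these libraries where they do the work, as an engineer would, in place of code of your own. Each camera call takes 0.05 s, during which the arm holds its last target. There are 200 camera calls.

### The job

The garlic keeper now holds six heads: set the tally counter beside it to six by pressing its slanted push key again and again, until the face with six dots lies on top between the two pointers, and stop there without running past. Move the drum only with the key, let the key come right back up after each press, ease off gently as soon as it bottoms (a firm finger's push, never a shove), and leave the things standing round it where they are.

Things in the scene. Friction and masses are not known exactly. Their poses are not given: they have to be found in the camera images.
- tally: Tally counter, a steel stand screwed to the shelf, base 100 x 130 mm (x -50 to 50, y -43 to 87). Origin at shelf level under the middle of the drum; x points away from the robot at yaw 0, y runs along the drum's axle, z up. Beside the drum is a steel case (x -32 to 32, y 30 to 80, top at 86 mm) out of which the push key rises, slanted.
- drum_mid (a point): Middle of the white eight-sided drum, on its axle, 55 mm above the shelf. 72 mm across flats, 40 mm long along the axle, top at 91 mm. Each flat bears one to eight black dots; the flat on top, between two small dark pointers, is the number shown. Stepping moves the top flat away from the robot (tally's +x).
- collar (a point): Centre of the mouth of the key's fixed steel collar, 26 mm diameter, about 98 mm above the shelf. Its z axis is the key's axis, outwards: 25 degrees from vertical, leaning to the tally's -x (so at roll 0, pitch -25 deg, tally's yaw). On this axis, further out, sits the key's wooden cap.
- cap_low (a point): The round flat wooden cap (32 mm diameter, 10 mm thick) has rubber under it (gives 1 mm per 6 N), is on a tight thread and was left anywhere: with the key up, its top face stands 31 to 47 mm out from the collar's mouth along the key's axis. This height is NOT reported: feel for it. The point given is fixed, on the axis, 31 mm out.
- key (a joint): Travel of the key along its axis, m: 0 up (a spring returns it), 0.012 at its stop. Takes about 4 N to start, 7 to 10 N near the end, then stops hard; over 30 N is too much. A full press takes the drum to the next number; a press more than 2 mm short leaves it between numbers. It must come back to within 1 mm of the top to catch the next step.
- drum (a joint): Drum angle, rad, growing as stepped: 0 shows one dot, each further 0.785 one dot more; 3.927 shows six. Starts between one and four, perhaps left between two numbers: the first full press then goes only to the next number (or, from just short of that one, to the one after). Held by friction; the key cannot step it back.
- mill_mid (a point): Bystander: steel pepper mill with a knob on top, 58 mm diameter, 172 mm tall; point 86 mm above its foot.
- keeper_mid (a point): Bystander: white ceramic garlic keeper with lid, 108 mm diameter, 102 mm tall; point 50 mm above its foot.
- jar_mid (a point): Bystander: blue glass jar with cork stopper, 80 mm diameter, 120 mm tall; point 60 mm above its foot.
There are look-alikes about, which are no part of the job. What is shaped like the tally but orange or yellow is not meant.

How it is judged:
By the outcome, as a careful person would: the job done as asked, in the order asked, and still so for the second after the job is handed in, with the robot touching nothing.
It also fails if it takes over 51 s, if anything falls off the work surface, if the arm or the gripper's body presses on something with over 40 N, if the wrist force passes 120 N, or if a joint passes its speed limit or range.

## Working session

There is one attempt and no reset: what is moved stays moved. The work goes in short steps, Python scripts to look and compute and a tool call to move; the robot and the scene stay as the last step left them, time stands still between calls to the robot, and variables do not carry over. Pictures are saved under pics/ and viewed, at most 10 in all, crops included, and the job is handed in when it is done.

Besides the shell and the picture viewer there is one more tool, called after "Call:" in YAML: its name, and indented under it one key for each argument. arm_command: Moves the arm, as the interface text tells. Its arguments: {"type":"object","properties":{"targets":{"type":"array"},"hand":{"type":"number"}},"required":["targets"]}

```bash
mkdir -p pics; python3 - <<'E'
from station import *
import cv2,numpy as np,pickle
d={n:grab_frame(n) for n in("scene","top")}
pickle.dump(d,open('f0.pkl','wb'))
for n in d: cv2.imwrite(f'pics/{n}0.png',d[n]['img'][:,:,::-1]); print(n,d[n]['R'],d[n]['t'],d[n]['fx'],d[n]['cx'],d[n]['cy'])
print(observe())
E
```

```text
scene [[ 0.09679886  0.99528214 -0.00659138]
 [ 0.76702124 -0.07881577 -0.63676251]
 [-0.63427786  0.05658216 -0.77103181]] [ -90.780344   -342.71888295 1243.86973826] 368.0985839698092 330.4863901948612 200.03650050910898
top [[ 0.00924973 -0.99981238  0.01701884]
 [-0.99330724 -0.01114645 -0.11496297]
 [ 0.1151311  -0.01584156 -0.99322398]] [  28.34257741  543.28323654 1122.24717937] 476.71916428488544 325.5933645169688 198.2673283806444
{'t': 0.1, 'qpos': array([-1.22917701,  0.41180855, -0.01270877,  1.59693645,  0.0056    ,
        1.13428289, -0.08219385]), 'qd': array([ 0.00079011, -0.00271678,  0.00109681, -0.0017212 , -0.00058004,
       -0.00246172, -0.00050485]), 'tau': array([ 1.92672844e-03, -5.89095354e+01,  6.43396061e-01, -2.91710401e+01,
       -5.38857118e-02,  1.43903482e-02,  1.46530323e-05]), 'eef_pos': array([248.87409301, 572.78673393, 191.21007424]), 'orientation': array([[-9.17203715e-01,  3.98418283e-01, -4.64743395e-04],
       [ 3.98418542e-01,  9.17202771e-01, -1.32023133e-03],
       [-9.97403723e-05, -1.39608347e-03, -9.99999021e-01]]), 'ft_force': array([-0.23365045, -0.20064008, -0.60872789]), 'torque': array([ 0.01216539,  0.01985687, -0.02427875]), 'finger_force': 0.0, 'opening': 87.77908807939765}
```

View pics/scene0.png

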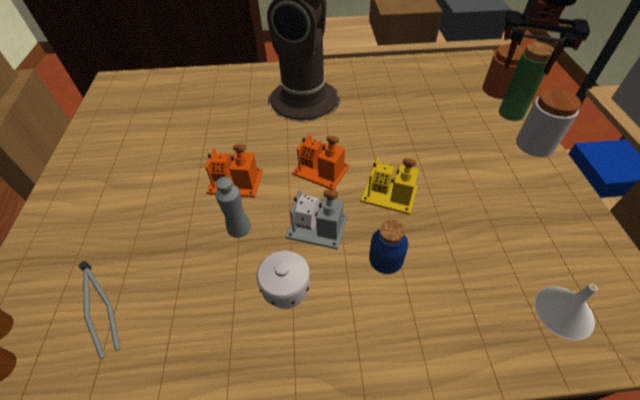

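View pics/top0.png

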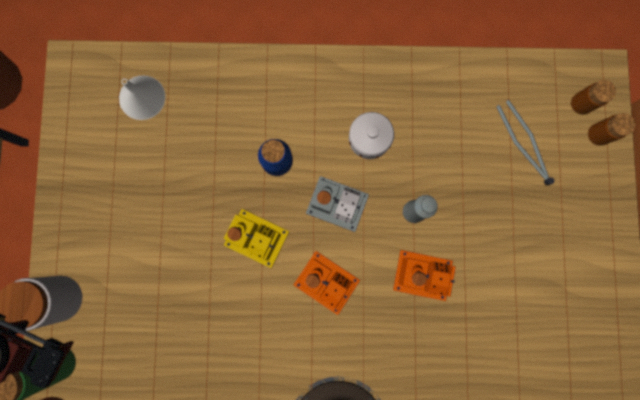

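The candidates are the grey/steel tally (scene 317,220; top 338,203), orange ones (top 327,282 and 425,275) and a yellow one (top 256,238). The steel one is meant: it is the only one with a steel case and a white drum. I'll confirm in a crop and measure it.

```bash
cat > h.py <<'E'
import numpy as np
def cloud(f):
    z=f['range_z'].astype(float); v,u=np.mgrid[:400,:640]
    c=np.stack([(u-f['cx'])/f['fx']*z,(v-f['cy'])/f['fy']*z,z],-1)
    return (c-f['t'])@f['R']
def proj(f,X):
    c=np.asarray(X)@f['R'].T+f['t']
    return np.stack([c[...,0]/c[...,2]*f['fx']+f['cx'],c[...,1]/c[...,2]*f['fy']+f['cy']],-1)
E
python3 - <<'E'
from h import *
import cv2,pickle
d=pickle.load(open('f0.pkl','rb'))
f=d['top'];P=cloud(f);im=f['img']
print('table z',np.median(P[300:330,150:200,2]))
hsv=cv2.cvtColor(im,cv2.COLOR_RGB2HSV)
m=np.zeros((400,640),bool);m[170:236,300:375]=1
g=m&((hsv[...,1]<70)|(P[...,2]>30))
n,l,st,ce=cv2.connectedComponentsWithStats(g.astype(np.uint8))
k=1+np.argmax(st[1:,4]);g=l==k;Q=P[g]
low=Q
r=cv2.minAreaRect(low[Q[:,2]<25][:,:2].astype(np.float32));print('base',r,len(low),cv2.boxPoints(r))
c=P[m&(P[...,2]>78)&(P[...,2]<88)];print('case',cv2.minAreaRect(c[:,:2].astype(np.float32)),len(c))
c=P[m&(P[...,2]>105)];print('cap',c.mean(0),len(c),np.percentile(c[:,2],[5,50,95]))
for nme,a in(('jar',(140,180,250,300)),('keeper',(105,165,340,400)),('mill',(185,230,395,445))):
    q=P[a[0]:a[1],a[2]:a[3]].reshape(-1,3);q=q[q[:,2]>40];print(nme,q.min(0),q.max(0))
A=cv2.resize(im[165:240,295:385],None,fx=6,fy=6,interpolation=cv2.INTER_CUBIC)[:450,:400]
B=cv2.resize(d['scene']['img'][180:255,280:355],None,fx=5.3,fy=6,interpolation=cv2.INTER_CUBIC)
cv2.imwrite('pics/crop0.png',np.hstack([A,B])[:,:,::-1])
E
```

```text
table z 1.3364627344369224
base ((533.6661987304688, 5.4985809326171875), (130.15452575683594, 101.07453155517578), 70.58428192138672) 2099 [[464.36993  -39.078243]
 [559.6965   -72.67743 ]
 [602.96246   50.075405]
 [507.63593   83.67459 ]]
case ((533.1969604492188, 9.206111907958984), (108.46635437011719, 64.53948211669922), 68.69843292236328) 491
cap [522.02392898  41.27655287 232.85778776] 183 [ 123.6385216   130.87425898 1176.61790788]
jar [410.17945385  52.17109244  40.67602322] [ 674.84054026  194.17479897 1176.61790788]
keeper [ 410.17945385 -123.36709484   40.09423286] [ 745.43650575   52.17109244 1176.61790788]
mill [ 410.17945385 -210.80391048   40.15465073] [ 541.01200961   52.17109244 1176.61790788]
```

View pics/crop0.png

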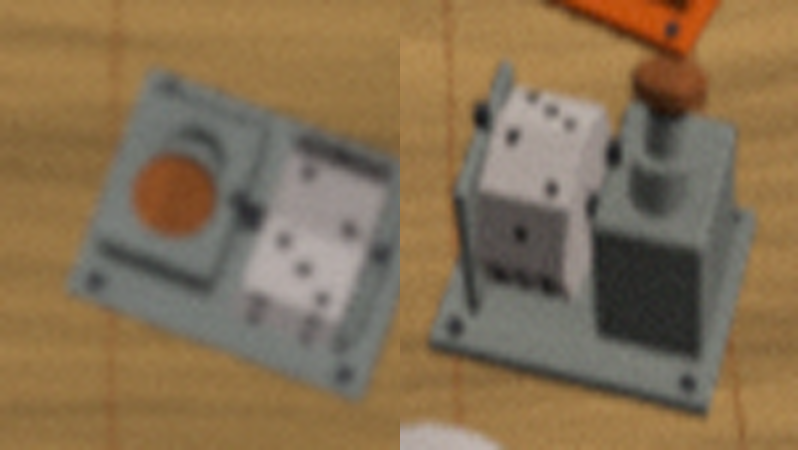

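The steel tally is confirmed: grey base, white drum, and brown cap at crop (175,195), leaning to the robot's side. Next I'll compute the cap and the approach.

```bash
cat >> h.py <<'E'
from scipy.spatial.transform import Rotation as Ro
YAW=-19.4
RT=Ro.from_euler('z',YAW,degrees=True).as_matrix()
O=np.array([526.3,-15.2,0])
N=RT@np.array([-np.sin(np.radians(25)),0,np.cos(np.radians(25))])
TOOL=np.stack([-RT@np.array([np.cos(np.radians(25)),0,np.sin(np.radians(25))]),RT[:,1],-N],1)
E
python3 - <<'E'
from h import *
from station import *
import cv2,pickle
d=pickle.load(open('f0.pkl','rb'))
print(TOOL,np.linalg.det(TOOL))
for n,(a,b,c,e) in(('top',(175,225,305,350)),('scene',(185,245,300,350))):
    f=d[n];P=cloud(f);im=f['img'].astype(int)
    m=np.zeros((400,640),bool);m[a:b,c:e]=1
    m&=(P[...,2]>110)&(P[...,2]<160)&(im[...,0]>im[...,2]+25)
    Q=P[m];T=(Q-O)@RT
    print(n,len(Q),'tally med',np.median(T,0),'min',T.min(0),'max',T.max(0))
    s=(Q-O)@N; print('s pct',np.percentile(s,[5,25,50,75,95]))
# pixel range of collar->cap in tally coordinates: case
f=d['top'];P=cloud(f);T=(P-O)@RT
m=(np.abs(T[...,0])<45)&(T[...,1]>25)&(T[...,1]<90)&(T[...,2]>80)&(T[...,2]<90)
print('case',T[m].min(0),T[m].max(0))
m=(np.abs(T[...,0])<40)&(abs(T[...,1])<15)&(T[...,2]>86)
print('drumtop',np.median(T[m],0))
for nme,(u,v) in dict(jar=(275,153),keeper=(372,133),mill=(424,207),yellowcap=(236,233),or1=(315,280)).items(): print(nme,P[v,u])
s=observe();R=s['orientation'];print('turn (tool, deg)',Ro.from_matrix(R.T@TOOL).as_rotvec(degrees=True))
E
```

```text
[[-0.85485004  0.33216113  0.39862312]
 [ 0.30104022  0.94322266 -0.14037736]
 [-0.42261826  0.         -0.90630779]] 0.9999999999999998
top 159 tally med [-11.74036349  54.64323259 130.53961539] min [-25.69249648  39.06019706 118.52227626] max [  4.17633695  69.81249332 139.23617902]
s pct [119.54709682 122.10562843 123.52117775 124.50262795 126.15183867]
scene 109 tally med [ -2.99160068  57.08790531 130.00082283] min [-22.37022713  40.63208912 122.71583152] max [  7.24017135  70.74143148 136.2962019 ]
s pct [113.8515024  118.07042718 120.65523646 121.26011729 121.96634894]
case [-32.63829506  29.41064457  80.23812295] [31.66646274 79.48381257 89.99909215]
drumtop [-1.48814702e+00 -3.07396078e-02  9.02398832e+01]
jar [633.75224344 150.11245739 121.2086598 ]
keeper [687.45839621 -70.65929895 103.00654119]
mill [ 510.39279814 -173.34032259  171.06907826]
yellowcap [452.90704418 230.53689796 130.05868107]
or1 [352.80321904  56.79704304 126.68924442]
turn (tool, deg) [ -0.96885625 -24.98650204  -3.9969211 ]
```

Call:
arm_command:
  targets:
    - [0,0,-0.02,0,0,0]
    - [0,0,-0.02,0,0,0]
    - [-0.022,-0.019,0,0,0,0]
    - [-0.022,-0.019,0,0,0,0]
    - [-0.022,-0.019,0,0,0,0]
    - [-0.022,-0.019,0,0,0,0]
    - [-0.022,-0.019,0,0,0,0]
    - [-0.022,-0.019,0,0,0,0]
    - [-0.022,-0.019,0,0,0,0]
    - [-0.022,-0.019,0,0,0,0]
    - [-0.022,-0.019,0,0,0,0]
    - [-0.022,-0.019,0,0,0,0]
  hand: -1

```text
t: 1.1
eef_pos: [375.3, 309.8, 231.8]
orientation: [[-0.917, 0.398, -0.0], [0.398, 0.917, -0.0], [0.0, -0.0, -1.0]]
ft_force: [0.2, 0.4, 0.2]
opening: 11.4
finger_force: 0.0
```

Call:
arm_command:
  targets:
    - [-0.022,-0.019,0,0,0,0]
    - [-0.022,-0.019,0,0,0,0]
    - [-0.022,-0.019,0,0,0,0]
    - [-0.022,-0.019,0,0,0,0]
    - [-0.022,-0.019,0,0,0,0]
    - [-0.022,-0.019,0,0,0,0]
    - [-0.022,-0.019,0,0,0,0]
    - [-0.022,-0.019,0,0,0,0]
    - [-0.022,-0.019,0,0,0,0]
    - [-0.022,-0.019,0,0,0,0]
    - [0,0,0,-0.25,-6,-1]
    - [0,0,0,-0.25,-6,-1]

```text
t: 2.1
eef_pos: [503.1, 46.4, 231.1]
orientation: [[-0.907, 0.371, 0.198], [0.363, 0.929, -0.075], [-0.211, 0.004, -0.977]]
ft_force: [-0.9, 1.4, -0.5]
opening: 0.6
finger_force: 0.0
```

Call:
arm_command:
  targets:
    - [0,0,0,-0.25,-6.5,-1]
    - [0,0,0,-0.25,-6.5,-1]
    - [0,0,0,0,0,0]
    - [0,0,0,0,0,0]

```text
t: 2.43
eef_pos: [499.5, 49.8, 231.3]
orientation: [[-0.857, 0.33, 0.396], [0.3, 0.944, -0.137], [-0.419, 0.001, -0.908]]
ft_force: [0.0, 0.4, 0.8]
opening: 0.3
finger_force: 0.0
```

```bash
cat >> h.py <<'E'
def delta(s,P):
    R=s['orientation'];print('t',s['t'],'pos',s['eef_pos'],'to go tool',R.T@(P-s['eef_pos']),'turn',Ro.from_matrix(R.T@TOOL).as_rotvec(degrees=True),'f along N',s['ft_force']@N)
E
python3 - <<'E'
from h import *
from station import *
import cv2,pickle
s=observe();C=O+RT@np.array([-11,54.7,131]);print(C)
delta(s,C+40*N)
d={n:grab_frame(n) for n in("wrist","top")};pickle.dump(d,open('f1.pkl','wb'))
A=d['wrist']['img']
cv2.imwrite('pics/w1.png',A[:,:,::-1])
E
```

```text
[534.09376468  40.04805184 131.        ]
t 2.4333 pos [499.52192847  49.77902732 231.30450849] to go tool [ 9.67214511  2.1759083  66.09312581] turn [ 0.12656329 -0.20061501  0.09901269] f along N 0.7548031713767239
```

View pics/w1.png

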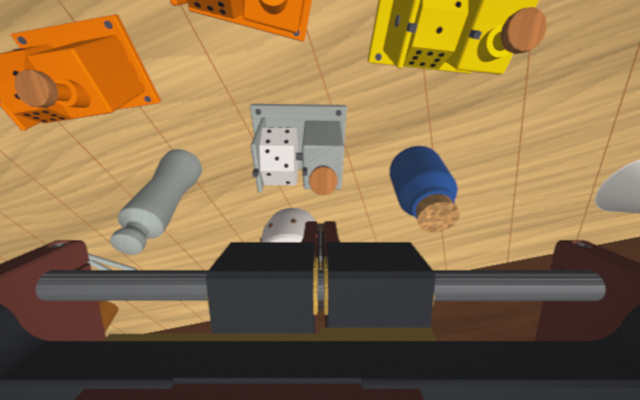

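The wrist view shows the steel tally at (298,150), its drum at (278,155) and its cap at (322,180). I'll measure the cap here and enlarge the drum.

```bash
python3 - <<'E'
from h import *
import cv2,pickle
d=pickle.load(open('f1.pkl','rb'))
f=d['wrist'];P=cloud(f);T=(P-O)@RT;im=f['img'].astype(int)
m=np.zeros((400,640),bool);m[155:205,300:345]=1
m&=(T[...,2]>105)&(T[...,2]<160)&(im[...,0]>im[...,2]+25)
Q=T[m];n=np.array([-np.sin(np.radians(25)),0,np.cos(np.radians(25))])
s=Q@n;q=np.percentile(s,70);top=Q[abs(s-np.median(s))<3];print(len(Q),'cap tally',top.mean(0),(top.min(0)+top.max(0))/2,top.min(0),top.max(0),'s',np.percentile(s,[5,25,50,75,95]))
m=(abs(T[...,0])<40)&(abs(T[...,1])<18)&(T[...,2]>60)&(T[...,2]<100)
print('drum',T[m].max(0),T[m].min(0))
# drum profile orientation: normals of side surface angle in xz about axle
D=T[m];D=D[abs(D[:,1])<15];ang=np.degrees(np.arctan2(D[:,0],D[:,2]-55));r=np.hypot(D[:,0],D[:,2]-55)
for a in range(-90,60,10):
    k=(ang>=a)&(ang<a+10)
    if k.sum()>4:print(a+5,k.sum(),r[k].mean().round(1))
A=cv2.resize(f['img'][95:205,240:360],None,fx=5,fy=5,interpolation=cv2.INTER_CUBIC)
cv2.imwrite('pics/w1c.png',A[:,:,::-1])
E
```

```text
662 cap tally [-10.71350303  56.10520783 129.89749121] [-10.25483349  56.10694888 129.77109188] [-23.92305534  40.85008763 121.95427556] [  3.41338837  71.36381013 137.5879082 ] s [120.8182483  121.70730014 122.25048946 122.77841665 123.46359655]
drum [27.10125881 17.98469302 95.93166238] [-36.79112174 -17.96600169  60.00126799]
-85 23 35.4
-75 88 34.7
-65 94 34.8
-55 102 36.2
-45 130 37.5
-35 151 36.5
-25 129 36.0
-15 136 36.6
-5 142 38.4
5 91 38.5
15 72 37.4
25 74 37.5
35 77 38.8
45 15 39.9
```

View pics/w1c.png

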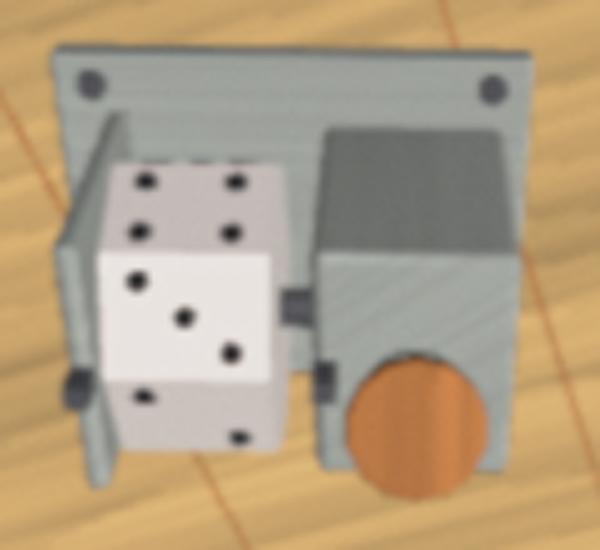

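The profile has edges at about -45, 0 and 45 deg and flats at about -68, -23 and +22. So the drum stands halfway between 2 (far side) and 3 (near side), with 4 next. Four presses should give 3, 4, 5, 6. I'll go to about 8 mm off the cap.

Call:
arm_command:
  targets:
    - [0.0095,0.0028,0.01,0.1,-0.2,0.1]
    - [0,0,0.022,0,0,0]
    - [0,0,0.022,0,0,0]
    - [0,0,0.022,0,0,0]
    - [0,0,0.015,0,0,0]
    - [0,0,0.007,0,0,0]
    - [0,0,0,0,0,0]
    - [0,0,0,0,0,0]

```text
t: 3.2
eef_pos: [533.9, 40.6, 139.4]
orientation: [[-0.853, 0.336, 0.4], [0.304, 0.942, -0.142], [-0.424, 0.0, -0.906]]
ft_force: [-0.3, 0.5, 0.3]
opening: 0.8
finger_force: 0.0
```

```bash
python3 - <<'E'
from h import *
from station import *
import cv2
C=O+RT@np.array([-10.6,55.3,130.5]);delta(observe(),C)
f=grab_frame('wrist');cv2.imwrite('pics/w2.png',f['img'][:,:,::-1])
E
```

```text
t 3.2 pos [533.85508694  40.58322383 139.36040214] to go tool [3.0306431  0.1738541  8.36461492] turn [-0.07564823  0.08948141 -0.22143483] f along N 0.48790229295099186
```

View pics/w2.png

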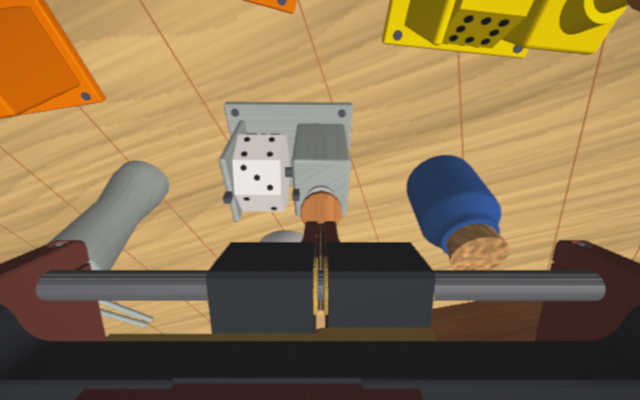

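The fingertips are above the cap at (321,215) and the drum is unmoved. I'll centre them and start feeling for the cap.

Call:
arm_command:
  targets:
    - [0.003,0,0,0,0,0]
    - [0,0,0.002,0,0,0]
    - [0,0,0.002,0,0,0]
    - [0,0,0,0,0,0]
    - [0,0,0,0,0,0]

```text
t: 3.67
eef_pos: [532.2, 41.5, 134.4]
orientation: [[-0.853, 0.335, 0.4], [0.303, 0.942, -0.141], [-0.424, 0.001, -0.905]]
ft_force: [0.2, 1.1, -0.5]
opening: 0.4
finger_force: 0.0
```

Call:
arm_command:
  targets:
    - [0,0,0.001,0,0,0]
    - [0,0,0,0,0,0]
    - [0,0,0,0,0,0]

```text
t: 3.92
eef_pos: [532.6, 41.2, 133.3]
orientation: [[-0.853, 0.335, 0.4], [0.303, 0.942, -0.141], [-0.424, 0.001, -0.906]]
ft_force: [-0.3, -0.2, -0.4]
opening: 0.4
finger_force: 0.0
```

Call:
arm_command:
  targets:
    - [0,0,0.001,0,0,0]
    - [0,0,0,0,0,0]
    - [0,0,0,0,0,0]

```text
t: 4.17
eef_pos: [533.0, 41.1, 132.4]
orientation: [[-0.853, 0.335, 0.4], [0.303, 0.942, -0.141], [-0.424, 0.001, -0.906]]
ft_force: [0.5, 0.6, -0.2]
opening: 0.4
finger_force: 0.0
```

Call:
arm_command:
  targets:
    - [0,0,0.001,0,0,0]
    - [0,0,0,0,0,0]
    - [0,0,0,0,0,0]

```text
t: 4.42
eef_pos: [533.4, 40.9, 131.5]
orientation: [[-0.853, 0.335, 0.4], [0.304, 0.942, -0.141], [-0.424, 0.001, -0.906]]
ft_force: [0.8, 0.1, 0.4]
opening: 0.2
finger_force: 0.0
```

Call:
arm_command:
  targets:
    - [0,0,0.001,0,0,0]
    - [0,0,0,0,0,0]
    - [0,0,0,0,0,0]

```text
t: 4.67
eef_pos: [533.8, 40.8, 130.6]
orientation: [[-0.853, 0.335, 0.4], [0.304, 0.942, -0.141], [-0.424, 0.001, -0.906]]
ft_force: [-0.6, 0.2, -0.0]
opening: 0.2
finger_force: 0.0
```

Call:
arm_command:
  targets:
    - [0,0,0.001,0,0,0]
    - [0,0,0,0,0,0]
    - [0,0,0,0,0,0]

```text
t: 4.92
eef_pos: [534.2, 40.6, 129.7]
orientation: [[-0.853, 0.335, 0.4], [0.304, 0.942, -0.141], [-0.424, 0.001, -0.906]]
ft_force: [-0.5, -0.0, 0.5]
opening: 0.6
finger_force: 0.0
```

Call:
arm_command:
  targets:
    - [0,0,0.001,0,0,0]
    - [0,0,0,0,0,0]
    - [0,0,0,0,0,0]

```text
t: 5.17
eef_pos: [534.6, 40.5, 128.8]
orientation: [[-0.853, 0.335, 0.4], [0.304, 0.942, -0.141], [-0.424, 0.001, -0.906]]
ft_force: [0.1, -0.3, -0.1]
opening: 0.4
finger_force: 0.0
```

Call:
arm_command:
  targets:
    - [0,0,0.001,0,0,0]
    - [0,0,0,0,0,0]
    - [0,0,0,0,0,0]

```text
t: 5.42
eef_pos: [535.0, 40.4, 127.9]
orientation: [[-0.853, 0.335, 0.4], [0.304, 0.942, -0.141], [-0.424, 0.001, -0.906]]
ft_force: [-0.1, -0.4, 0.8]
opening: 0.7
finger_force: 0.0
```

Call:
arm_command:
  targets:
    - [0,0,0.001,0,0,0]
    - [0,0,0,0,0,0]
    - [0,0,0,0,0,0]

```text
t: 5.67
eef_pos: [535.4, 40.2, 126.9]
orientation: [[-0.853, 0.335, 0.4], [0.304, 0.942, -0.141], [-0.424, 0.001, -0.906]]
ft_force: [-0.4, 0.5, 0.6]
opening: 0.3
finger_force: 0.0
```

Call:
arm_command:
  targets:
    - [0,0,0.001,0,0,0]
    - [0,0,0,0,0,0]
    - [0,0,0,0,0,0]

```text
t: 5.92
eef_pos: [535.8, 40.1, 126.1]
orientation: [[-0.853, 0.335, 0.4], [0.304, 0.942, -0.141], [-0.424, 0.001, -0.906]]
ft_force: [-0.4, -0.2, 0.8]
opening: 0.2
finger_force: 0.0
```

Call:
arm_command:
  targets:
    - [0,0,0.001,0,0,0]
    - [0,0,0,0,0,0]
    - [0,0,0,0,0,0]

```text
t: 6.17
eef_pos: [536.2, 40.0, 125.2]
orientation: [[-0.853, 0.335, 0.4], [0.304, 0.942, -0.141], [-0.424, 0.001, -0.906]]
ft_force: [0.2, -0.9, -0.2]
opening: 0.5
finger_force: 0.0
```

No contact yet although I'm 6 mm past the estimate, so I'll check from near.

```bash
python3 - <<'E'
from h import *
from station import *
import cv2
s=observe();w=grab_frame('wrist');f=grab_frame('scene')
print(proj(w,s['eef_pos']),proj(f,s['eef_pos']))
A=cv2.resize(w['img'][170:250,270:370],(500,400),interpolation=cv2.INTER_CUBIC)
u,v=proj(f,s['eef_pos']).astype(int)
B=cv2.resize(f['img'][v-40:v+40,u-30:u+30],(300,400),interpolation=cv2.INTER_CUBIC)
cv2.imwrite('pics/w3.png',np.hstack([A,B])[:,:,::-1])
P=cloud(w);T=(P-O)@RT;im=w['img'].astype(int)
m=np.zeros((400,640),bool);m[180:235,295:350]=1
m&=(T[...,2]>105)&(T[...,2]<160)&(im[...,0]>im[...,2]+25)&(im[...,0]>120)
n=np.array([-np.sin(np.radians(25)),0,np.cos(np.radians(25))]);Q=T[m]
print(len(Q),np.percentile(Q@n,[5,25,50,75,95]),'tip s',((s['eef_pos']-O)@RT)@n, (s['eef_pos']-O)@RT,Q.min(0),Q.max(0))
E
```

```text
[319.59953121 220.53503786] [330.52676261 193.54576125]
803 [120.57455219 121.75574344 122.23506037 122.68926274 123.34552058] tip s 117.2252156991682 [ -8.96936673  55.33985284 125.16123015] [-36.0114594   40.62031331 118.9091713 ] [ -3.44969553  71.41041119 158.97849446]
```

View pics/w3.png

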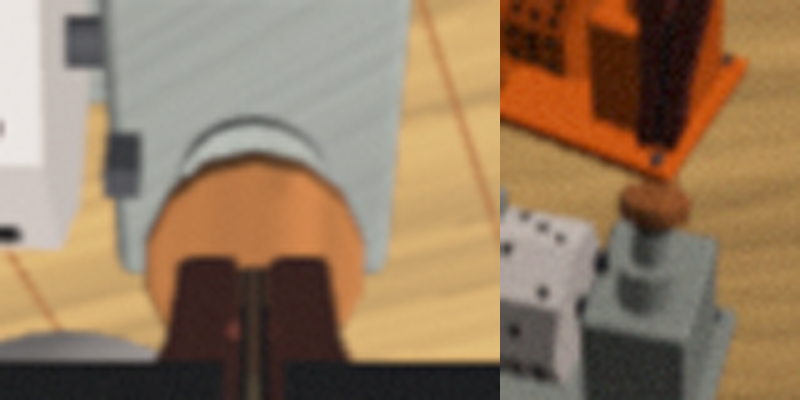

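The scene crop shows the fingertips still clear above the cap (tip at about (660,155), cap top at (655,190)). I'll measure the tip with range.

```bash
python3 - <<'E'
from h import *
from station import *
s=observe();n=np.array([-np.sin(np.radians(25)),0,np.cos(np.radians(25))])
tip=(s['eef_pos']-O)@RT
print('f',s['ft_force'],s['opening'])
for nm,(a,b,c,e) in(('wrist',(215,245,300,345)),('scene',(165,200,315,350))):
    f=grab_frame(nm);P=cloud(f);im=f['img'].astype(int)
    m=np.zeros((400,640),bool);m[a:b,c:e]=1
    m&=(im.sum(-1)<170)&(f['range_z']>0)
    T=((P-O)@RT-tip)[m];
    L=np.stack([T@n,T[:,1],T@np.array([np.cos(np.radians(25)),0,np.sin(np.radians(25))])],1)
    L=L[(abs(L[:,1])<25)&(abs(L[:,2])<25)]
    print(nm,len(L),'rel TCP: n,y,x'); print(L[np.argsort(L[:,0])][:12].round(1)); print(L.min(0),L.max(0))
E
```

```text
f [-0.07754943 -0.07585547 -0.21495577] 0.48259582138422313
wrist 646 rel TCP: n,y,x
[[ 32.2   2.2  -8.6]
 [ 32.4   1.   -8.6]
 [ 32.7   1.6  -8.7]
 [ 32.7  -0.2  -8.8]
 [ 32.8   8.2 -10. ]
 [ 32.8   3.4 -10. ]
 [ 33.    6.4 -10.1]
 [ 33.   -2.6 -10.1]
 [ 33.   -5.  -10.1]
 [ 33.   -0.8  -8.9]
 [ 33.1   5.8 -10.1]
 [ 33.2   7.6 -10.1]]
[ 32.23992026  -8.49563032 -10.98407803] [66.56878464  9.30966665 -8.36243833]
scene 206 rel TCP: n,y,x
[[-10.2  -2.8   8.2]
 [ -9.3   1.6   8.2]
 [ -9.1   3.8   7.8]
 [ -8.5   6.    8.2]
 [ -8.2  -0.   11.4]
 [ -4.6  -3.9  15.6]
 [ -4.6  -1.8  14.8]
 [ -3.5   0.6  16.2]
 [ -3.2   2.8  15.9]
 [ -3.2   4.8  15.1]
 [ -2.5  -2.1  14.2]
 [ -2.5  -4.2  15.1]]
[-10.24112461 -12.45311062  -4.80316473] [72.79365663 11.31968067 18.56474312]
```

Range puts the visible fingertips about 30 mm back from the reported TCP and centred on the axis, so about 25 mm remains. I'll keep approaching with force checks.

Call:
arm_command:
  targets:
    - [0,0,0.003,0,0,0]
    - [0,0,0.003,0,0,0]
    - [0,0,0,0,0,0]

```text
t: 6.62
eef_pos: [538.6, 39.0, 119.2]
orientation: [[-0.853, 0.335, 0.4], [0.303, 0.942, -0.141], [-0.424, 0.001, -0.906]]
ft_force: [-0.5, 0.8, -0.2]
opening: 0.2
finger_force: 0.0
```

Call:
arm_command:
  targets:
    - [0,0,0.002,0,0,0]
    - [0,0,0.002,0,0,0]
    - [0,0,0,0,0,0]

```text
t: 6.87
eef_pos: [540.2, 38.4, 115.8]
orientation: [[-0.853, 0.335, 0.4], [0.303, 0.942, -0.141], [-0.424, 0.001, -0.906]]
ft_force: [-0.1, 0.6, 0.1]
opening: 0.6
finger_force: 0.0
```

```bash
python3 - <<'E'
from h import *
from station import *
import cv2
s=observe();f=grab_frame('scene');w=grab_frame('wrist');print(s['eef_pos'],s['ft_force'])
u,v=proj(f,s['eef_pos']).astype(int);print(u,v)
B=cv2.resize(f['img'][v-45:v+35,u-40:u+40],(480,480),interpolation=cv2.INTER_CUBIC)
A=cv2.resize(w['img'][170:250,295:348],(318,480),interpolation=cv2.INTER_CUBIC)
cv2.imwrite('pics/w4.png',np.hstack([A,B])[:,:,::-1])
E
```

```text
[540.20665605  38.43222435 115.76874369] [-0.11881683  0.56618986  0.0942231 ]
330 197
```

View pics/w4.png

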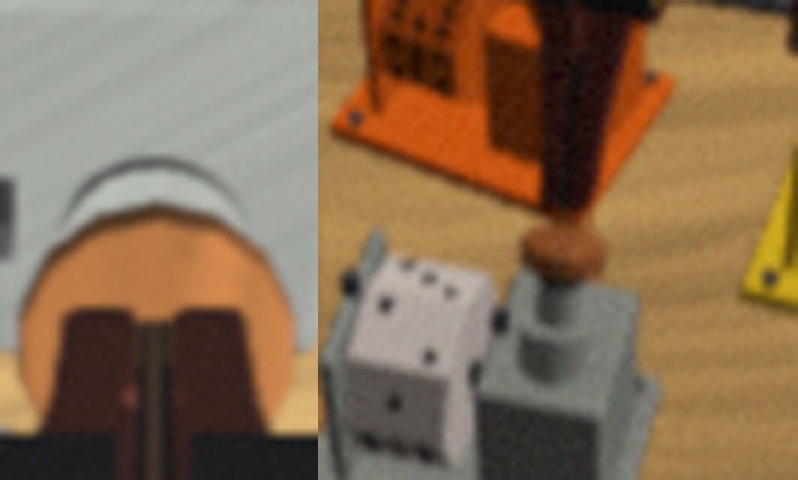

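The fingertips (crop (570,210)) are still above the cap (565,240), and the drum hasn't moved. I'll continue.

Call:
arm_command:
  targets:
    - [0,0,0.002,0,0,0]
    - [0,0,0.002,0,0,0]
    - [0,0,0,0,0,0]

```text
t: 7.22
eef_pos: [541.8, 37.9, 112.2]
orientation: [[-0.853, 0.335, 0.4], [0.303, 0.942, -0.141], [-0.424, 0.001, -0.906]]
ft_force: [0.3, 0.2, -0.1]
opening: 0.4
finger_force: 0.0
```

Call:
arm_command:
  targets:
    - [0,0,0.0015,0,0,0]
    - [0,0,0.0015,0,0,0]
    - [0,0,0,0,0,0]

```text
t: 7.47
eef_pos: [543.0, 37.5, 109.6]
orientation: [[-0.853, 0.335, 0.4], [0.304, 0.942, -0.141], [-0.424, 0.001, -0.906]]
ft_force: [0.8, -0.2, -0.4]
opening: 0.6
finger_force: 0.0
```

Call:
arm_command:
  targets:
    - [0,0,0.001,0,0,0]
    - [0,0,0.001,0,0,0]
    - [0,0,0,0,0,0]

```text
t: 7.72
eef_pos: [543.9, 37.3, 107.9]
orientation: [[-0.853, 0.335, 0.4], [0.304, 0.942, -0.141], [-0.424, 0.001, -0.906]]
ft_force: [0.6, -0.3, -0.1]
opening: 0.6
finger_force: 0.0
```

Call:
arm_command:
  targets:
    - [0,0,0.001,0,0,0]
    - [0,0,0.001,0,0,0]
    - [0,0,0,0,0,0]

```text
t: 7.97
eef_pos: [544.6, 37.0, 106.1]
orientation: [[-0.853, 0.335, 0.4], [0.303, 0.942, -0.141], [-0.424, 0.001, -0.906]]
ft_force: [0.3, -0.4, -0.9]
opening: 0.7
finger_force: 0.0
```

Call:
arm_command:
  targets:
    - [0,0,0.001,0,0,0]
    - [0,0,0.001,0,0,0]
    - [0,0,0,0,0,0]

```text
t: 8.22
eef_pos: [545.4, 36.7, 104.2]
orientation: [[-0.853, 0.335, 0.4], [0.304, 0.942, -0.141], [-0.424, 0.001, -0.906]]
ft_force: [0.3, 0.4, 0.1]
opening: 0.7
finger_force: 0.0
```

Call:
arm_command:
  targets:
    - [0,0,0.001,0,0,0]
    - [0,0,0,0,0,0]

```text
t: 8.38
eef_pos: [545.8, 36.6, 103.3]
orientation: [[-0.853, 0.335, 0.4], [0.303, 0.942, -0.141], [-0.424, 0.001, -0.906]]
ft_force: [-0.5, -0.9, 0.4]
opening: 0.5
finger_force: 0.0
```

Call:
arm_command:
  targets:
    - [0,0,0.001,0,0,0]
    - [0,0,0,0,0,0]

```text
t: 8.55
eef_pos: [546.2, 36.4, 102.4]
orientation: [[-0.853, 0.335, 0.4], [0.304, 0.942, -0.141], [-0.424, 0.001, -0.906]]
ft_force: [-0.0, -0.0, -0.2]
opening: 0.2
finger_force: 0.0
```

Call:
arm_command:
  targets:
    - [0,0,0.001,0,0,0]
    - [0,0,0,0,0,0]

```text
t: 8.72
eef_pos: [546.7, 36.3, 101.7]
orientation: [[-0.853, 0.335, 0.4], [0.304, 0.942, -0.141], [-0.424, 0.001, -0.905]]
ft_force: [-1.0, 0.2, 2.9]
opening: 0.8
finger_force: 1.4
```

Contact at about 3 N. Now the first press.

Call:
arm_command:
  targets:
    - [0,0,0.0012,0,0,0]
    - [0,0,0.0012,0,0,0]
    - [0,0,0.0012,0,0,0]
    - [0,0,0.0012,0,0,0]
    - [0,0,0.0012,0,0,0]
    - [0,0,0.0012,0,0,0]
    - [0,0,0.0012,0,0,0]
    - [0,0,0.0012,0,0,0]
    - [0,0,0.0012,0,0,0]
    - [0,0,0.0012,0,0,0]
    - [0,0,0,0,0,0]

```text
t: 9.63
eef_pos: [551.5, 34.6, 90.8]
orientation: [[-0.853, 0.335, 0.4], [0.304, 0.942, -0.141], [-0.424, 0.001, -0.905]]
ft_force: [-2.8, -0.9, 5.8]
opening: 0.5
finger_force: 3.5
```

Call:
arm_command:
  targets:
    - [0,0,0.001,0,0,0]
    - [0,0,0,0,0,0]

```text
t: 9.8
eef_pos: [552.0, 34.5, 90.0]
orientation: [[-0.853, 0.335, 0.4], [0.304, 0.942, -0.141], [-0.425, 0.001, -0.905]]
ft_force: [-3.5, 0.9, 7.2]
opening: 0.8
finger_force: 4.2
```

Call:
arm_command:
  targets:
    - [0,0,0.0008,0,0,0]
    - [0,0,0,0,0,0]

```text
t: 9.97
eef_pos: [552.4, 34.4, 89.5]
orientation: [[-0.853, 0.335, 0.401], [0.304, 0.942, -0.141], [-0.425, 0.001, -0.905]]
ft_force: [-5.5, 0.4, 9.6]
opening: 0.2
finger_force: 6.0
```

Call:
arm_command:
  targets:
    - [0,0,0.0005,0,0,0]
    - [0,0,0,0,0,0]

```text
t: 10.13
eef_pos: [552.6, 34.4, 89.2]
orientation: [[-0.853, 0.335, 0.401], [0.304, 0.942, -0.141], [-0.425, 0.002, -0.905]]
ft_force: [-6.3, 1.2, 12.4]
opening: 0.4
finger_force: 7.0
```

Bottomed (14 N, rubber slope). I'll release and check the drum angle.

Call:
arm_command:
  targets:
    - [0,0,-0.0015,0,0,0]
    - [0,0,-0.0015,0,0,0]
    - [0,0,-0.002,0,0,0]
    - [0,0,-0.002,0,0,0]
    - [0,0,-0.002,0,0,0]
    - [0,0,-0.002,0,0,0]
    - [0,0,-0.002,0,0,0]
    - [0,0,-0.002,0,0,0]
    - [0,0,-0.0023,0,0,0]
    - [0,0,0,0,0,0]

```text
t: 10.97
eef_pos: [545.3, 36.8, 104.6]
orientation: [[-0.853, 0.335, 0.4], [0.304, 0.942, -0.141], [-0.424, 0.001, -0.906]]
ft_force: [-0.3, -0.7, 0.2]
opening: 0.2
finger_force: 0.0
```

```bash
cat > drum.py <<'E'
from h import *
from station import *
import cv2
f=grab_frame('wrist');s=observe();print('t',s['t'],'fN',s['ft_force']@N,s['eef_pos'])
P=cloud(f);T=(P-O)@RT
m=(abs(T[...,0])<42)&(abs(T[...,1])<15)&(T[...,2]>50)&(T[...,2]<100)
D=T[m];r=np.hypot(D[:,0],D[:,2]-55);a=np.degrees(np.arctan2(D[:,0],D[:,2]-55))
k=(abs(a)<80)&(r<42);c=[]
for p in range(0,45):
    x=(a[k]-p+22.5)%45-22.5;c.append(np.var(r[k]-36/np.cos(np.radians(x))))
print('flat centre offset mod45:',np.argmin(c),min(c))
A=None
# rectify top flat and print dots
u=np.linspace(-17,17,170);v=np.linspace(-14,14,140)
V,U=np.meshgrid(v,u,indexing='ij')
W=O+np.stack([V,U,np.full_like(U,91)],-1)@RT.T
q=proj(f,W).astype(np.float32);I=cv2.remap(f['img'],q[...,0],q[...,1],cv2.INTER_CUBIC)
g=cv2.GaussianBlur(cv2.cvtColor(I,cv2.COLOR_RGB2GRAY),(7,7),0)
n,l,st,ce=cv2.connectedComponentsWithStats((g<0.6*np.median(g)).astype(np.uint8))
print('blobs',[(tuple(ce[i].astype(int)),int(st[i,4])) for i in range(1,n) if st[i,4]>60])
import sys
if len(sys.argv)>1: cv2.imwrite(sys.argv[1],np.hstack([cv2.resize(I,(408,336)),cv2.resize(f['img'][100:230,220:360],(362,336))])[:,:,::-1])
E
python3 drum.py
```

```text
t 11.0167 fN 0.3129412627195652 [545.32444665  36.81511167 104.43270094]
flat centre offset mod45: 1 0.9779091941984059
blobs [((np.int64(32), np.int64(36)), 567), ((np.int64(87), np.int64(79)), 535), ((np.int64(141), np.int64(123)), 549)]
```

Three shown, flats aligned. Second press, same stroke.

Call:
arm_command:
  targets:
    - [0,0,0.002,0,0,0]
    - [0,0,0.0015,0,0,0]
    - [0,0,0.0015,0,0,0]
    - [0,0,0.0015,0,0,0]
    - [0,0,0.0015,0,0,0]
    - [0,0,0.0015,0,0,0]
    - [0,0,0.0015,0,0,0]
    - [0,0,0.0015,0,0,0]
    - [0,0,0.0015,0,0,0]
    - [0,0,0.0013,0,0,0]
    - [0,0,0.001,0,0,0]
    - [0,0,0.001,0,0,0]

```text
t: 12.02
eef_pos: [552.7, 34.4, 89.0]
orientation: [[-0.853, 0.335, 0.401], [0.304, 0.942, -0.141], [-0.425, 0.002, -0.905]]
ft_force: [-7.2, 1.7, 13.3]
opening: 0.3
finger_force: 7.4
```

Call:
arm_command:
  targets:
    - [0,0,0,0,0,0]

```text
t: 12.1
eef_pos: [552.7, 34.4, 89.1]
orientation: [[-0.853, 0.335, 0.401], [0.304, 0.942, -0.141], [-0.425, 0.002, -0.905]]
ft_force: [-7.8, 1.3, 12.6]
opening: 0.7
finger_force: 7.3
```

Call:
arm_command:
  targets:
    - [0,0,-0.0015,0,0,0]
    - [0,0,-0.0015,0,0,0]
    - [0,0,-0.002,0,0,0]
    - [0,0,-0.002,0,0,0]
    - [0,0,-0.002,0,0,0]
    - [0,0,-0.002,0,0,0]
    - [0,0,-0.002,0,0,0]
    - [0,0,-0.002,0,0,0]
    - [0,0,-0.0023,0,0,0]
    - [0,0,0,0,0,0]

```text
t: 12.93
eef_pos: [545.3, 36.7, 104.6]
orientation: [[-0.853, 0.335, 0.4], [0.304, 0.942, -0.141], [-0.424, 0.001, -0.906]]
ft_force: [-0.6, 0.6, -0.8]
opening: 0.5
finger_force: 0.0
```

```bash
python3 drum.py
```

```text
t 12.9833 fN 0.3085582410254701 [545.28983936  36.69971039 104.40885285]
flat centre offset mod45: 2 1.0089728299467227
blobs [((np.int64(31), np.int64(42)), 540), ((np.int64(142), np.int64(43)), 528), ((np.int64(31), np.int64(126)), 544), ((np.int64(141), np.int64(127)), 526)]
```

Four shown. Third press.

Call:
arm_command:
  targets:
    - [0,0,0.002,0,0,0]
    - [0,0,0.0015,0,0,0]
    - [0,0,0.0015,0,0,0]
    - [0,0,0.0015,0,0,0]
    - [0,0,0.0015,0,0,0]
    - [0,0,0.0015,0,0,0]
    - [0,0,0.0015,0,0,0]
    - [0,0,0.0015,0,0,0]
    - [0,0,0.0015,0,0,0]
    - [0,0,0.0013,0,0,0]
    - [0,0,0.001,0,0,0]
    - [0,0,0.001,0,0,0]

```text
t: 13.98
eef_pos: [552.6, 34.3, 89.0]
orientation: [[-0.853, 0.335, 0.401], [0.304, 0.942, -0.141], [-0.425, 0.001, -0.905]]
ft_force: [-6.3, 0.2, 13.4]
opening: 0.4
finger_force: 7.5
```

Call:
arm_command:
  targets:
    - [0,0,0,0,0,0]

```text
t: 14.07
eef_pos: [552.7, 34.3, 89.1]
orientation: [[-0.853, 0.335, 0.401], [0.304, 0.942, -0.141], [-0.425, 0.001, -0.905]]
ft_force: [-7.5, 0.2, 13.4]
opening: 0.4
finger_force: 7.3
```

Call:
arm_command:
  targets:
    - [0,0,-0.0015,0,0,0]
    - [0,0,-0.0015,0,0,0]
    - [0,0,-0.002,0,0,0]
    - [0,0,-0.002,0,0,0]
    - [0,0,-0.002,0,0,0]
    - [0,0,-0.002,0,0,0]
    - [0,0,-0.002,0,0,0]
    - [0,0,-0.002,0,0,0]
    - [0,0,-0.0023,0,0,0]
    - [0,0,0,0,0,0]

```text
t: 14.9
eef_pos: [545.3, 36.8, 104.6]
orientation: [[-0.853, 0.335, 0.4], [0.303, 0.942, -0.141], [-0.424, 0.001, -0.906]]
ft_force: [-0.3, -0.1, -0.1]
opening: 0.6
finger_force: 0.0
```

```bash
python3 drum.py
```

```text
t 14.95 fN 0.8647848648661957 [545.32439321  36.76973543 104.42484595]
flat centre offset mod45: 2 1.0316594128660543
blobs [((np.int64(32), np.int64(41)), 555), ((np.int64(142), np.int64(43)), 549), ((np.int64(86), np.int64(84)), 550), ((np.int64(31), np.int64(126)), 549), ((np.int64(141), np.int64(126)), 531)]
```

Five shown. The fourth and last press, then withdraw.

Call:
arm_command:
  targets:
    - [0,0,0.002,0,0,0]
    - [0,0,0.0015,0,0,0]
    - [0,0,0.0015,0,0,0]
    - [0,0,0.0015,0,0,0]
    - [0,0,0.0015,0,0,0]
    - [0,0,0.0015,0,0,0]
    - [0,0,0.0015,0,0,0]
    - [0,0,0.0015,0,0,0]
    - [0,0,0.0015,0,0,0]
    - [0,0,0.0013,0,0,0]
    - [0,0,0.001,0,0,0]
    - [0,0,0.001,0,0,0]

```text
t: 15.95
eef_pos: [552.7, 34.4, 89.0]
orientation: [[-0.853, 0.335, 0.401], [0.304, 0.942, -0.141], [-0.425, 0.002, -0.905]]
ft_force: [-6.0, -0.2, 13.2]
opening: 0.7
finger_force: 7.4
```

Call:
arm_command:
  targets:
    - [0,0,0,0,0,0]

```text
t: 16.03
eef_pos: [552.7, 34.4, 89.1]
orientation: [[-0.853, 0.335, 0.401], [0.304, 0.942, -0.141], [-0.425, 0.002, -0.905]]
ft_force: [-7.4, 1.0, 12.9]
opening: -0.0
finger_force: 7.3
```

Call:
arm_command:
  targets:
    - [0,0,-0.0015,0,0,0]
    - [0,0,-0.0015,0,0,0]
    - [0,0,-0.002,0,0,0]
    - [0,0,-0.002,0,0,0]
    - [0,0,-0.002,0,0,0]
    - [0,0,-0.002,0,0,0]
    - [0,0,-0.002,0,0,0]
    - [0,0,-0.002,0,0,0]
    - [0,0,-0.0023,0,0,0]
    - [0,0,-0.005,0,0,0]
    - [0,0,-0.015,0,0,0]
    - [0,0,-0.02,0,0,0]

```text
t: 17.03
eef_pos: [528.3, 41.8, 140.0]
orientation: [[-0.854, 0.335, 0.398], [0.303, 0.942, -0.143], [-0.423, -0.001, -0.906]]
ft_force: [-0.4, 0.3, -0.4]
opening: 0.5
finger_force: 0.0
```

Call:
arm_command:
  targets:
    - [0,0,-0.02,0,0,0]
    - [0,0,-0.02,0,0,0]
    - [0,0,-0.01,0,0,0]
    - [0,0,0,0,0,0]
    - [0,0,0,0,0,0]

```text
t: 17.45
eef_pos: [509.5, 49.6, 186.2]
orientation: [[-0.853, 0.334, 0.401], [0.304, 0.942, -0.14], [-0.425, 0.002, -0.905]]
ft_force: [-0.8, 0.1, -0.8]
opening: 0.6
finger_force: 0.0
```

```bash
python3 drum.py pics/end.png
```

```text
t 17.5 fN 0.13780328433834968 [509.2892009   49.31932814 185.5963003 ]
flat centre offset mod45: 2 1.2565208103072758
blobs [((np.int64(32), np.int64(41)), 453), ((np.int64(87), np.int64(42)), 458), ((np.int64(142), np.int64(42)), 471), ((np.int64(32), np.int64(125)), 470), ((np.int64(86), np.int64(126)), 492), ((np.int64(141), np.int64(126)), 485)]
```

View pics/end.png

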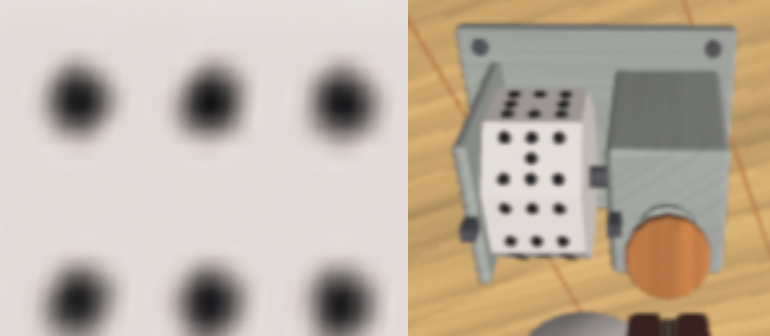

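The flat between the pointers (crop rows 208 and 241) shows six dots, the key is up, and the arm is clear.

```bash
python3 -c "
from station import *
print(close_job())"
```

```text
the job is handed in; nothing more can be done
None
```

The tally counter shows six: four full key presses stepped it 3, 4, 5, 6, bottoming at about 15 N each, and the job was handed in at 17.5 s with the key up and the arm clear.

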